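Move the orange board carrier over the end stop to the next rail

TASK

The board in the orange carrier is finished. Take that carrier by its tab, lift it off the red-stopped rail and over the end stops, and lower it onto the next rail, the one with green stops, so that it hangs straight there between the two stops; do not let go of it in the air. Leave the blue and the white carrier hanging where they are.

Things in the scene. Friction and masses are not known exactly. Their poses are not given: they have to be found in the camera images.
- orange_carrier_tab (a point): Centre of the upright grip tab of the orange plastic board carrier (120 g), an upside-down U that straddles the rail. Tab: 12 mm thick (x, across the rail), 40 long (y, along it), 50 high, on a 5 mm thick roof; this point is 30 mm above the roof's underside, which rests on the rail. The U's flanks reach 60 mm below the roof's underside: 115 mm high in all. z up.
- blue_carrier_tab (a point): Tab centre of the blue carrier, same shape and axes, to be left alone. Each carrier is 50 mm long along the rail and 36 across (50 at the bottom lips), inside 28 wide, mouth flaring to 42, a green circuit board on each flank. The three hang on the red-stopped rail in any order, tabs 57 mm or more apart; to pass above a neighbour a carrier must be raised by over 115 mm.
- white_carrier_tab (a point): Tab centre of the white carrier, same shape and axes as the orange one; to be left alone.
- red_rail_mid (a point): Middle of the top face of the rail where the carriers hang at first: a fixed aluminium bar 16 mm wide (x) and 260 long (y, along the rail), its top 108 mm above the bench, on thin posts under the bar 116 mm either side of the middle. At each end a red stop, 12 mm long and as wide as the rail, stands 22 mm above the top face. z up.
- green_rail_mid (a point): Middle of the top face of the next rail, the same fixed bar with green stops, empty at first. Same height, size and axes; 236 mm are free between its stops. It stands in line with the other rail, to the left or right of it, 20 mm between the rails' ends, on the same black base plate (100 by 560 mm, 8 thick).
Not all that is in view belongs to the job. Of the things shaped like the part that bears orange_carrier_tab, the orange one is meant.

How it is judged (in metres and radians):
On the way:
1. the orange carrier is lifted clear above the stops (25 mm or more above its seat) (z of orange_carrier_tab in the frame of red_rail_mid above 0.055 m), for 0.2 s.
At the end, for the whole second after the job is handed in: Orange carrier at rest, roof on the green-stopped rail (tab centre 24-36 mm above its top face), within 96 mm of its middle along it and 12 mm across, upright within 10 and along it within 17 degrees; blue and white carriers within 20 mm of their start, upright within 11 degrees (x of orange_carrier_tab in the frame of green_rail_mid between -0.012 and 0.012 m and y of orange_carrier_tab in the frame of green_rail_mid between -0.096 and 0.096 m and z of orange_carrier_tab in the frame of green_rail_mid between 0.024 and 0.036 m and angle between orange_carrier_tab's own z axis and vertical below 0.17 rad and angle between the y axis of orange_carrier_tab and the y axis of green_rail_mid, either way round below 0.3 rad and linear speed of orange_carrier below 0.02 m/s and distance of each of blue_carrier_tab, white_carrier_tab from where it was at the start of the episode below 0.02 m and angle between each of blue_carrier_tab, white_carrier_tab's own z axis and vertical below 0.2 rad); the robot touches nothing.
It fails at once if the orange carrier is let go in the air, more than 15 mm above its seat (z of orange_carrier_tab in the frame of red_rail_mid above 0.045 m and contact force between the fingers and orange_carrier below 0.05 N).
It fails at once if the blue or the white carrier is moved by more than 30 mm (distance of any of blue_carrier_tab, white_carrier_tab from where it was at the start of the episode above 0.03 m).
It also fails if it takes over 35 s, if anything falls off the work surface, if the arm or the gripper's body presses on something with over 40 N, if the wrist force passes 120 N, or if a joint passes its speed limit or range.

ROBOT

A 6-joint arm with a two-finger parallel gripper is mounted at the origin on the work surface. World frame = base frame: x ahead of the robot, y to its left, z up, the work surface at z = 0. Lengths are in mm, angles in rad, forces in N, time in s.
With the tool pointing down it reaches from about 350 to 975 mm from the base axis. Payload 7.1 kg.
Tool frame: the origin (TCP) lies on the centre line of the jaws, within the pads' length; the fingertips stand 8 mm ahead of it and the grasp point (between the pads) lies 11 mm behind it; x points along the fingers, z is the direction in which the jaws open and shut, and the axes are right-handed (so a half turn about x gives the same grasp; the last joint's range is limited). The gripper opens to 88 mm and grips with 3 to 60 N. Pads are 20 mm wide; open, the fingers measure 115 mm over their backs; the gripper's body (75 mm by 178 mm) begins 61 mm behind the grasp point.
Start: joints at [-0.019, 0.423, 1.63, -0, 1.089, -0.019], TCP at [624.984, 0.026, 230.675] pointing down, gripper open.
Joint ranges: [-3, 3], [-0.9, 2.11], [0.09, 2.58], [-1.31, 4.45], [0.11, 2.69], [-2.54, 2.54]. Speed limits (rad/s): [2.39, 2.39, 3.01, 3.14, 3.14, 3.14].

INTERFACE

Orientations are given as a rotation vector (axis times angle).
In Python, from workcell import status, get_image, camera_params, close_job gives the robot as it stands. The module is installed in compiled form; this text tells all that it offers.
- The arm moves only by the tool apply_moves, never from a script. Its argument "increments" is a list of rows, each a list of 7 numbers: the closure in counts, from 0 (fully open) to 255 (shut), then the shift along the tool's x, y, z in mm, then the turn, a rotation vector about the tool's x, y, z in degrees. A call has exactly 8 rows; each row shifts and turns the commanded pose from where the row before left it, along the tool's axes as they then stand; what a row does not reach is not made up. A row lasts 1/8 s, in which the tool goes at most 62.5 mm and 10.7 degrees, less where a joint would pass 70% of its speed; a pose out of reach is approached as far as the arm can. A call with a gripper value outside its range is refused whole. The fingers move at their own pace and stop on an object; the grip force is fixed at half the most. Time passes only in rows, so rows that do not move let the fingers close, or fill a call up. It gives the time, the measured TCP pose, the force and the opening at its end, in the units of the state.
- status.get_obs(): the state, without advancing time (a new reading comes with each control period).
- get_image(name): name is "scene" or "side" or "wrist"; returns the picture (480x640x3 uint8, red, green, blue); there is no depth.
- camera_params(name): a dict with "camera_matrix" (3x3 intrinsics, pixels), "D" ([k1, k2, p1, p2, k3] as OpenCV has them; the pictures are not rectified), "rvec" (rotation vector, rad) and "tvec" (3), from world to camera coordinates, as OpenCV has them; the wrist camera has in their place "T_tool_cam" (4x4, takes a point from camera to tool coordinates, whose origin is the TCP and whose axes are the tool frame's). Camera axes: x right, y down, z forward; pixel columns grow to the right and rows downward; lengths in mm; the calibration is good to about 2 mm. A picture is of the moment at which its call begins: read the wrist's pose just before it. camera_params takes no time and is no camera call.
- close_job(): hands the job in, once; it reports no verdict.
The state is a dict: "t": time; "qpos": joint angles; "qvel": joint speeds; "joint_torque": joint torques, N m; "ee_pos": TCP position; "orientation": TCP orientation; "ft_force": force on the tool from outside, world axes, zero at the start; "moment": the same for the moment, N m; "width": finger opening in mm.
Only numpy, scipy, OpenCV 4.12 (cv2) and the standard library are available. Lean on these libraries where they do the work, as an engineer would, in place of code of your own. Each camera call takes 0.05 s, during which the arm holds its last target.

## Working session

There is one attempt and no reset: what is moved stays moved. The work goes in short steps, Python scripts to look and compute and a tool call to move; the robot and the scene stay as the last step left them, time stands still between calls to the robot, and variables do not carry over. Pictures are saved under pics/ and viewed, and the job is handed in when it is done.

Besides the shell and the picture viewer there is one more tool, called after "Emit:" as a command line: name --pt "numbers of a row" for each row, then --argument value for the rest. apply_moves: Moves the arm, as the interface text tells. Its arguments: {"type":"object","properties":{"increments":{"type":"array"}},"required":["increments"]}

```bash
mkdir -p pics; cat > h.py <<'E'
import numpy as np, cv2
from workcell import status,get_image,camera_params
E
python3 - <<'E'
from h import *
o=status.get_obs()
print(o['t'],o['ee_pos'],o['orientation'],o['width'])
for n in ['scene','side','wrist']:
    im=get_image(n); cv2.imwrite(f'pics/{n}0.png',im[:,:,::-1])
    p=camera_params(n); print(n,{k:np.round(v,3).tolist() for k,v in p.items()})
E
```

```text
0.0 [6.24446111e+02 4.19142645e-02 2.29920649e+02] [6.05726087e-05 1.57231331e+00 2.73877071e-05] 87.89639052774922
scene {'camera_matrix': [[483.243, 0.0, 308.183], [0.0, 483.243, 239.366], [0.0, 0.0, 1.0]], 'D': [-0.008, 0.0, 0.0, 0.0, 0.0], 'rvec': [1.517, 1.813, -0.974], 'tvec': [97.05, -198.707, 1176.542]}
side {'camera_matrix': [[488.228, 0.0, 316.933], [0.0, 488.228, 242.431], [0.0, 0.0, 1.0]], 'D': [-0.048, 0.0, 0.0, 0.0, 0.0], 'rvec': [2.146, -0.671, 0.333], 'tvec': [-430.474, 285.693, 515.159]}
wrist {'camera_matrix': [[362.531, 0.0, 314.758], [0.0, 362.531, 241.125], [0.0, 0.0, 1.0]], 'D': [0.008, 0.0, 0.0, 0.0, 0.0], 'T_tool_cam': [[0.001, -0.294, 0.956, -153.701], [-0.0, -0.956, -0.294, 80.104], [1.0, -0.0, -0.001, 0.469], [0.0, 0.0, 0.0, 1.0]]}
```

View pics/scene0.png

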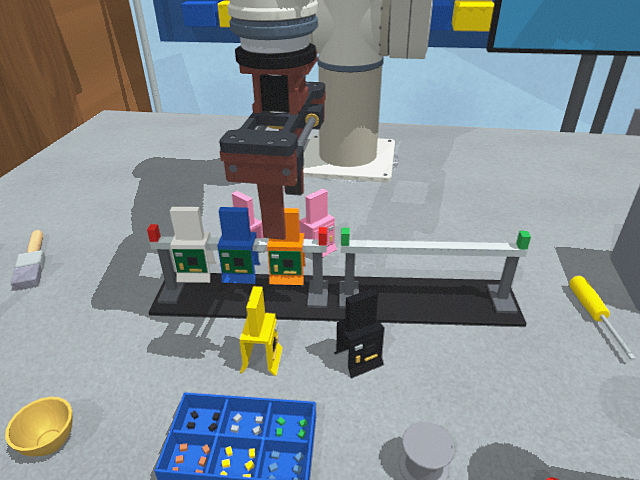

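View pics/side0.png

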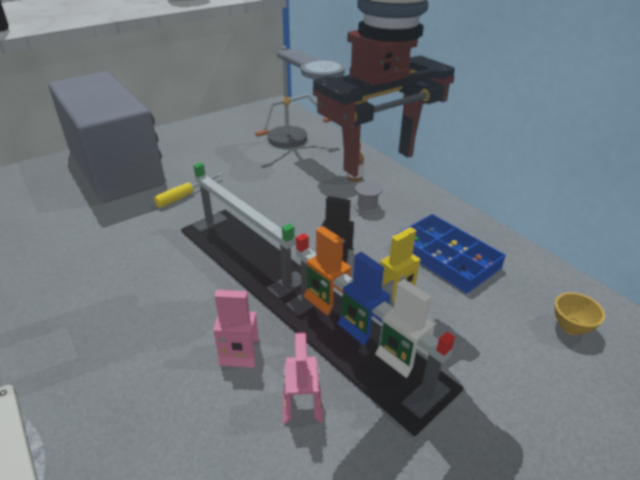

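View pics/wrist0.png

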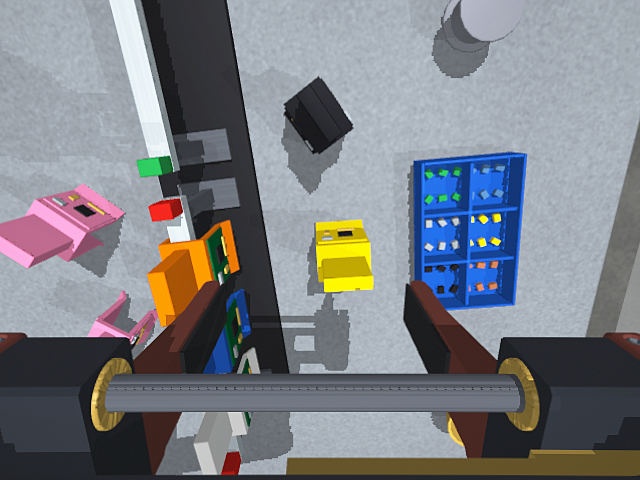

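The orange carrier is the one nearest the green rail. In the scene view its tab is at about (291,222), partly hidden by a finger, and in the side view at (329,250). Next I'll measure the stops and tabs.

```bash
cat >> h.py <<'E'
def cam(n,o=None):
    p=camera_params(n); K=np.array(p['camera_matrix']);D=np.array(p['D'])
    if n!='wrist':
        R=cv2.Rodrigues(np.array(p['rvec'],float))[0]; t=np.array(p['tvec'],float).ravel()
    else:
        T=np.eye(4);T[:3,:3]=cv2.Rodrigues(np.array(o['orientation']))[0];T[:3,3]=o['ee_pos']
        W=np.linalg.inv(T@np.array(p['T_tool_cam']));R=W[:3,:3];t=W[:3,3]
    return K,D,R,t
def ray(c,uv):
    K,D,R,t=c
    u=cv2.undistortPoints(np.array([[uv]],float),K,D).ravel()
    d=R.T@np.array([u[0],u[1],1]); return -R.T@t,d/np.linalg.norm(d)
def onz(c,uv,z):
    o,d=ray(c,uv);return o+d*(z-o[2])/d[2]
def tri(cs,uvs):
    A=np.zeros((3,3));b=np.zeros(3);rs=[ray(c,u) for c,u in zip(cs,uvs)]
    for o,d in rs:
        P=np.eye(3)-np.outer(d,d);A+=P;b+=P@o
    X=np.linalg.solve(A,b);return X,[np.linalg.norm((np.eye(3)-np.outer(d,d))@(X-o)) for o,d in rs]
def blobs(im,col,amin=25):
    h=cv2.cvtColor(im,cv2.COLOR_RGB2HSV)
    R={'red':[((0,190,90),(4,255,255)),((174,190,90),(180,255,255))],'green':[((50,150,110),(75,255,255))],'orange':[((9,200,110),(17,255,255))],
       'blue':[((104,170,60),(118,255,255))],'white':[((0,0,200),(180,30,255))]}[col]
    m=sum(cv2.inRange(h,a,b) for a,b in R)
    n,l,s,c=cv2.connectedComponentsWithStats(m)
    return [(s[i].tolist(),np.round(c[i],1).tolist()) for i in range(1,n) if s[i][4]>=amin],m
E
python3 - <<'E'
from h import *
for n in ['scene','side','wrist']:
    im=cv2.imread(f'pics/{n}0.png')[:,:,::-1]
    im=np.ascontiguousarray(im)
    for c in ['red','green','orange']:
        print(n,c,blobs(im,c)[0])
    if n=='side': cv2.imwrite('pics/z_side.png',cv2.resize(im[140:360,180:470,::-1],None,fx=2.7,fy=2.7,interpolation=cv2.INTER_CUBIC))
    if n=='scene': cv2.imwrite('pics/z_scene.png',cv2.resize(im[180:330,140:400,::-1],None,fx=3,fy=3,interpolation=cv2.INTER_CUBIC))
E
```

```text
scene red [([147, 225, 13, 16, 154], [153.0, 232.5]), ([319, 227, 8, 18, 128], [322.2, 235.5])]
scene green [([341, 228, 8, 17, 110], [345.0, 235.8]), ([520, 231, 10, 18, 142], [524.3, 239.5]), ([277, 418, 8, 7, 32], [280.8, 420.8]), ([299, 419, 8, 8, 32], [302.6, 422.5]), ([277, 429, 5, 7, 32], [278.9, 431.8]), ([298, 429, 7, 8, 30], [301.2, 432.8])]
scene orange [([269, 209, 35, 34, 464], [290.7, 228.5]), ([267, 246, 38, 21, 181], [287.2, 250.5]), ([269, 271, 34, 14, 324], [286.2, 279.2])]
side red []
side green []
side orange [([341, 264, 7, 7, 25], [343.7, 267.1])]
wrist red [([149, 199, 34, 22, 555], [165.3, 209.5]), ([221, 452, 20, 23, 342], [231.3, 463.8])]
wrist green [([137, 157, 32, 20, 432], [150.9, 166.7]), ([439, 169, 9, 7, 39], [442.8, 172.1]), ([453, 168, 8, 7, 37], [456.8, 171.2]), ([425, 170, 8, 8, 41], [428.6, 173.6]), ([452, 193, 9, 8, 39], [455.9, 196.3]), ([425, 195, 8, 8, 40], [428.3, 198.8]), ([438, 195, 9, 6, 42], [442.0, 197.5])]
wrist orange [([158, 220, 82, 61, 837], [217.4, 245.8]), ([147, 248, 54, 78, 1834], [178.0, 280.2])]
```

View pics/z_side.png

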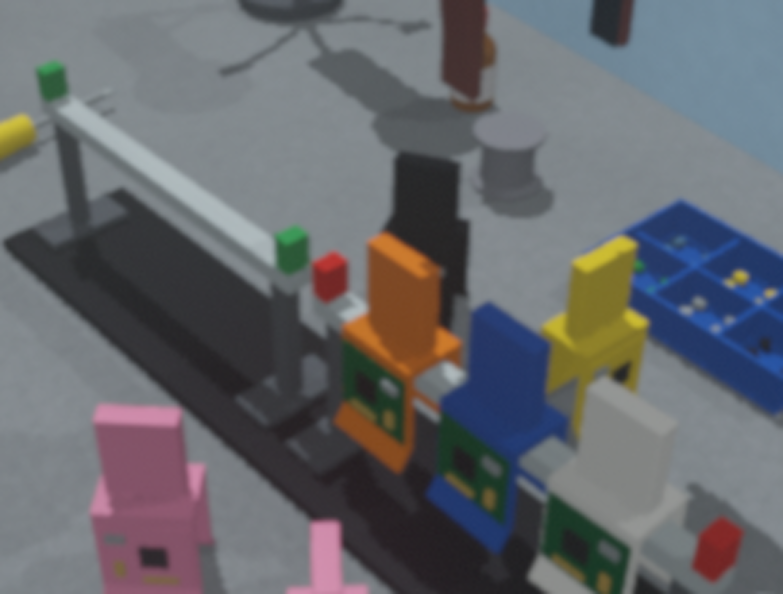

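View pics/z_scene.png

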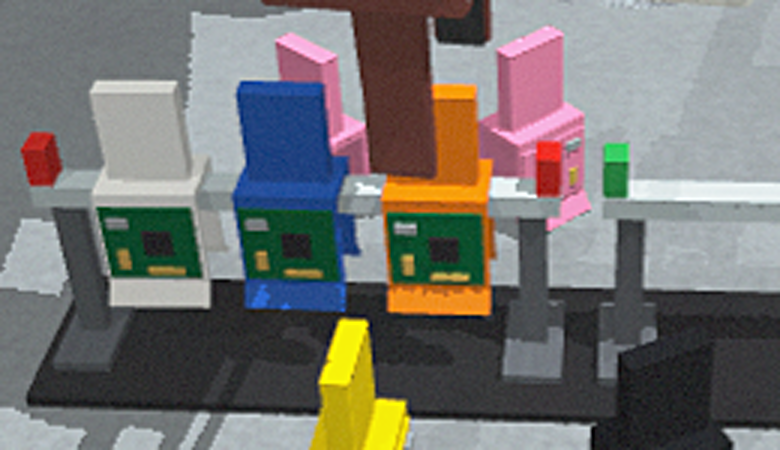

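```bash
python3 - <<'E'
from h import *
o=status.get_obs()
S,D,W=cam('scene'),cam('side'),cam('wrist',o)
f=lambda u,v:(180+u/2.7,140+v/2.7)
g=lambda u,v:(140+u/3,180+v/3)
st={'G2':[(524.3,239.5),f(52,80)],'G1':[(345.2,236),f(291,250)],'R1':[(322.5,235.7),f(330,277)],'R2':[(153,232.5),f(717,548)]}
X={}
for k,(a,b) in st.items():
    x,e=tri([S,D],[a,b]);X[k]=x;print(k,x.round(1),np.round(e,1),onz(S,a,119).round(1),onz(D,b,119).round(1))
for k,uv in [('R1',(165.3,209.5)),('G1',(151,166.7)),('R2',(231,464))]: print('wrist',k,onz(W,uv,120).round(1))
for a,b in [('R2','R1'),('G1','G2'),('R2','G2')]:
    d=X[b]-X[a];print(a,b,np.linalg.norm(d).round(1),'yaw of rail y',np.degrees(np.arctan2(d[0],-d[1])) ,'mid',((X[a]+X[b])/2).round(1))
# tabs top face centre
def mean(l):return np.mean(l,0)
tops={'orange':[f(368,240),f(388,234),f(441,269),f(430,278)],'blue':[f(473,312),f(488,303),f(550,342),f(537,350)],'white':[f(587,385),f(603,378),f(676,423),f(665,433)]}
for k,v in tops.items(): print('side top',k,onz(D,mean(v),163).round(1),[onz(D,q,163).round(0)[:2].tolist() for q in v])
for k,v in {'blue':[g(238,83),g(325,83),g(322,94),g(240,94)],'white':[g(93,82),g(178,82),g(178,93),g(95,93)]}.items(): print('scene top',k,onz(S,mean(v),163).round(1))
print('scene orange right top',onz(S,g(476,92),163).round(1))
im=cv2.imread('pics/wrist0.png');cv2.imwrite('pics/z_wrist.png',cv2.resize(im[180:350,80:300],None,fx=3.5,fy=3.5,interpolation=cv2.INTER_CUBIC))
E
```

```text
G2 [481.7 302.1 119.7] [0.3 0.3] [481.  302.2 119. ] [482.2 303.8 119. ]
G1 [511.2  55.8 119.3] [0.2 0.2] [511.   55.6 119. ] [511.4  56.3 119. ]
R1 [515.4  23.8 119.3] [0.3 0.3] [515.3  23.6 119. ] [515.6  24.5 119. ]
R2 [ 546.  -222.   119.5] [0.4 0.4] [ 545.6 -222.7  119. ] [ 546.2 -221.4  119. ]
wrist R1 [514.   23.6 120. ]
wrist G1 [507.6  54.8 120. ]
wrist R2 [ 546.3 -218.9  120. ]
R2 R1 247.7 yaw of rail y -172.89510913336898 mid [530.7 -99.1 119.4]
G1 G2 248.0 yaw of rail y -173.16870759496499 mid [496.5 178.9 119.5]
R2 G2 528.0 yaw of rail y -173.00302008615043 mid [513.9  40.  119.6]
side top orange [524.5 -30.2 163. ] [[516.0, -9.0], [527.0, -11.0], [531.0, -48.0], [523.0, -51.0]]
side top blue [ 531.7 -100.5  163. ] [[524.0, -82.0], [534.0, -81.0], [539.0, -118.0], [531.0, -119.0]]
side top white [ 540.7 -168.8  163. ] [[533.0, -149.0], [542.0, -149.0], [548.0, -187.0], [540.0, -189.0]]
scene top blue [534.5 -97.6 163. ]
scene top white [ 543.9 -165.2  163. ]
scene orange right top [523.9  -7.8 163. ]
```

View pics/z_wrist.png

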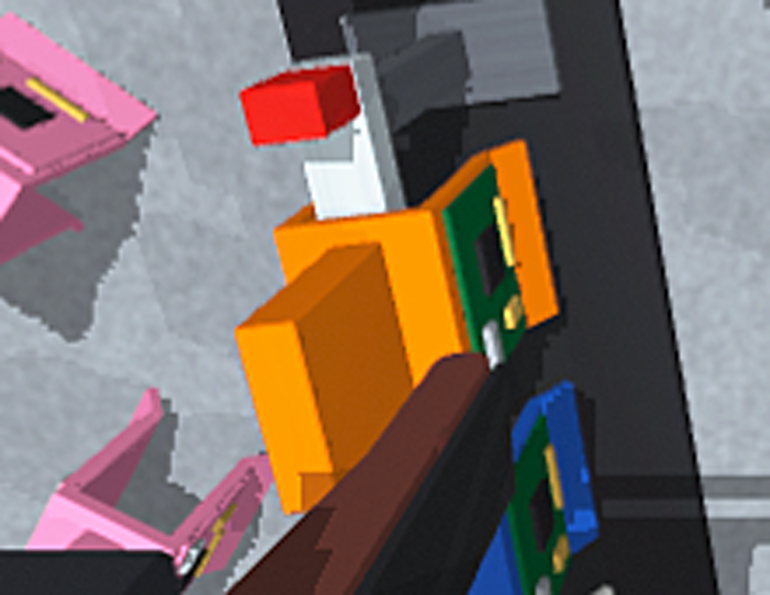

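Emit:
apply_moves --pt "0 0 -5 -20 0 0 0" --pt "0 0 -6 -25 0 0 0" --pt "0 0 -6 -25 0 0 0" --pt "0 0 -6 -20 0 0 0" --pt "0 0 -6 -11 -2 0 0" --pt "0 0 0 0 -5 0 0" --pt "0 0 0 0 0 0 0" --pt "0 0 0 0 0 0 0"

```text
t: 1.15
ee_pos: [524.0, -28.9, 230.6]
orientation: [-0.095, 1.569, 0.095]
ft_force: [-0.4, 0.5, 1.0]
width: 87.9
```

```bash
python3 - <<'E'
from h import *
o=status.get_obs()
print(o['t'],o['ee_pos'],o['orientation'],o['ft_force'])
R=cv2.Rodrigues(np.array(o['orientation']))[0];print(R.round(3))
for n in ['scene','wrist','side']:
    cv2.imwrite(f'pics/{n}1.png',get_image(n)[:,:,::-1])
E
```

```text
1.15 [524.03041104 -28.93757151 230.58245423] [-0.09468979  1.56887861  0.0947314 ] [-0.36099256  0.47467073  1.01402102]
[[-0.    -0.12   0.993]
 [ 0.     0.993  0.12 ]
 [-1.     0.    -0.   ]]
```

View pics/wrist1.png

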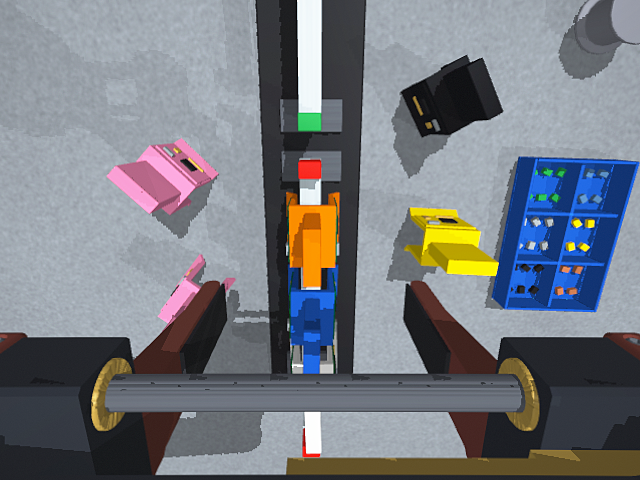

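View pics/scene1.png

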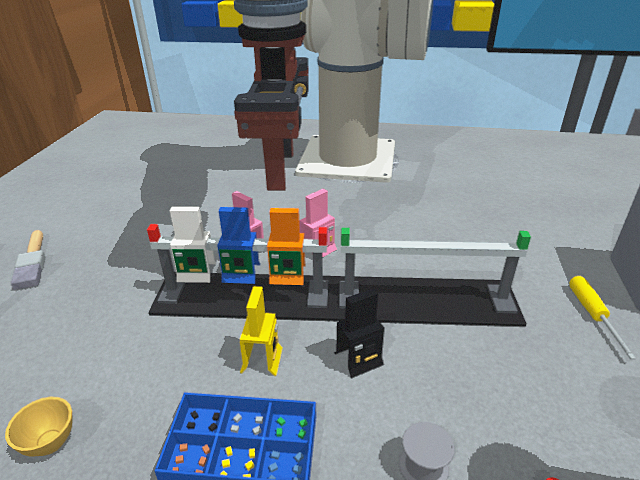

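```bash
python3 - <<'E'
from h import *
o=status.get_obs();W=cam('wrist',o);S=cam('scene')
im=np.ascontiguousarray(cv2.imread('pics/wrist1.png')[:,:,::-1])
for c in ['red','green','orange']:print(c,blobs(im,c,100)[0])
for c in ['red','green']:
    for s,q in blobs(im,c,100)[0]: print(c,onz(W,q,128).round(1))
a=im[180:380,270:350,::-1];b=cv2.imread('pics/scene1.png')[190:290,220:320]
cv2.imwrite('pics/z2.png',np.hstack([cv2.resize(a,(240,600),interpolation=2),cv2.resize(b,(500,500),interpolation=2).copy() if 0 else cv2.copyMakeBorder(cv2.resize(b,(500,500),interpolation=2),0,100,0,0,0)]))
E
```

```text
red [([298, 160, 23, 19, 422], [309.2, 168.9]), ([303, 428, 17, 29, 100], [307.3, 448.9])]
green [([298, 113, 23, 18, 414], [309.0, 121.5])]
orange [([286, 192, 53, 94, 1863], [305.6, 227.2])]
red [513.8  24.2 128. ]
red [ 540.9 -221.4  128. ]
green [510.   55.3 128. ]
```

View pics/z2.png

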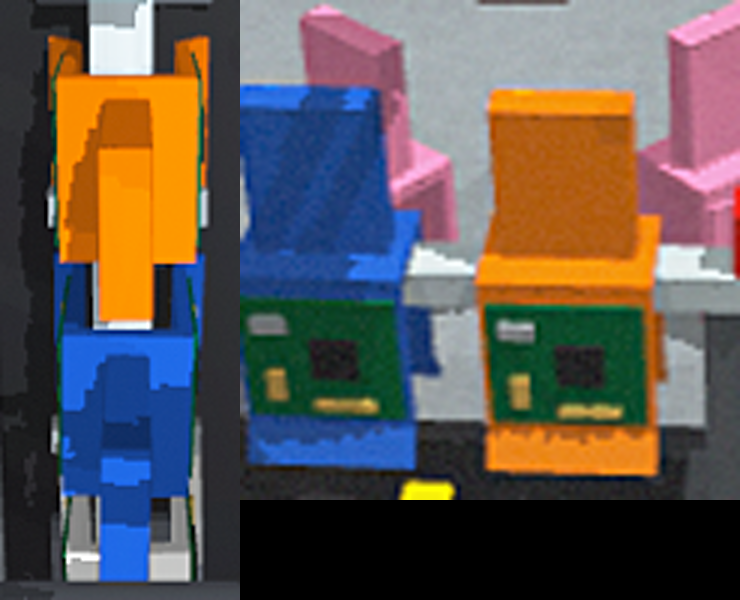

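```bash
python3 - <<'E'
from h import *
o=status.get_obs();W=cam('wrist',o);S=cam('scene')
R=cv2.Rodrigues(np.array(o['orientation']))[0]
for n,x in [('w',onz(W,(311.8,258.5),163)),('s',onz(S,(284.4,210.4),163)),('top',onz(W,(311.8,180+148/3),163)),('bot',onz(W,(311.8,180+323/3),163))]:
    print(n,x.round(1),'tool',(R.T@(x-o['ee_pos'])).round(1))
E
```

```text
w [522.3 -28.8 163. ] tool [67.6  0.3 -1.7]
s [526.2 -27.4 163. ] tool [67.6  1.2  2.3]
top [520.   -9.4 163. ] tool [67.6 19.9 -1.7]
bot [524.7 -49.2 163. ] tool [ 67.6 -20.3  -1.8]
```

Emit:
apply_moves --pt "0 15 0 -1.5 0 0 0" --pt "0 25 0 0 0 0 0" --pt "0 25 0 0 0 0 0" --pt "0 20 0 0 0 0 0" --pt "0 13 0 0 0 0 0" --pt "0 0 0 0 0 0 0" --pt "255 0 0 0 0 0 0" --pt "255 0 0 0 0 0 0"

```text
t: 2.3
ee_pos: [523.0, -29.2, 133.4]
orientation: [-0.096, 1.567, 0.096]
ft_force: [-0.3, -0.6, 0.5]
width: 71.4
```

Emit:
apply_moves --pt "255 0 0 0 0 0 0" --pt "255 0 0 0 0 0 0" --pt "255 0 0 0 0 0 0" --pt "255 0 0 0 0 0 0" --pt "255 0 0 0 0 0 0" --pt "255 0 0 0 0 0 0" --pt "255 0 0 0 0 0 0" --pt "255 0 0 0 0 0 0"

```text
t: 3.3
ee_pos: [522.4, -29.2, 132.6]
orientation: [-0.096, 1.569, 0.096]
ft_force: [-0.7, 0.5, -1.0]
width: 11.9
```

```bash
python3 - <<'E'
from h import *
o=status.get_obs()
print(o['t'],o['ee_pos'],o['orientation'],o['ft_force'],o['width'])
cv2.imwrite('pics/scene2.png',get_image('scene')[:,:,::-1])
E
```

```text
3.3 [522.38540182 -29.17677164 132.59355149] [-0.09593618  1.56894087  0.09594025] [-0.68379886  0.45531779 -1.00197306] 11.936610166066185
```

View pics/scene2.png

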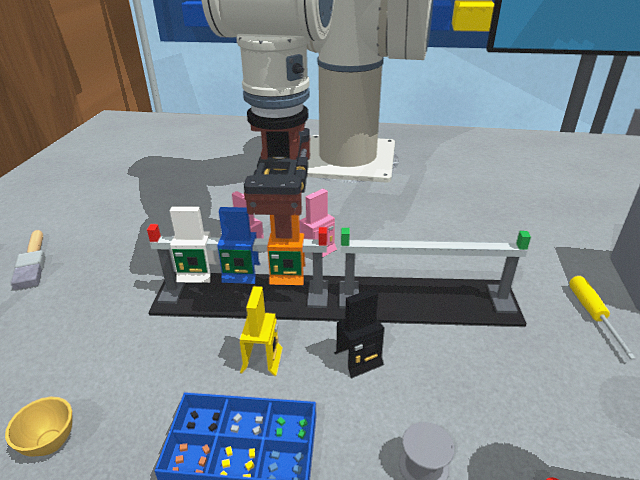

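The tab is gripped, with the width reading 11.9 mm. Now I lift it straight up.

Emit:
apply_moves --pt "255 -5 0 0 0 0 0" --pt "255 -10 0 0 0 0 0" --pt "255 -15 0 0 0 0 0" --pt "255 -20 0 0 0 0 0" --pt "255 -20 0 0 0 0 0" --pt "255 -20 0 0 0 0 0" --pt "255 -15 0 0 0 0 0" --pt "255 -10 0 0 0 0 0"

```text
t: 4.35
ee_pos: [522.7, -29.2, 249.0]
orientation: [-0.096, 1.567, 0.096]
ft_force: [0.3, 0.4, -2.6]
width: 11.8
```

```bash
python3 - <<'E'
from h import *
o=status.get_obs()
print(o['t'],o['ee_pos'],o['orientation'],o['ft_force'],o['width'])
a=get_image('scene')[:,:,::-1];cv2.imwrite('pics/scene3.png',a[100:340,140:540])
b=get_image('side')[:,:,::-1];cv2.imwrite('pics/side3.png',b)
E
```

```text
4.35 [522.71619475 -29.18686126 248.98120693] [-0.09605046  1.5674172   0.09579026] [ 0.28226901  0.427648   -2.59617295] 11.792175491470758
```

View pics/scene3.png

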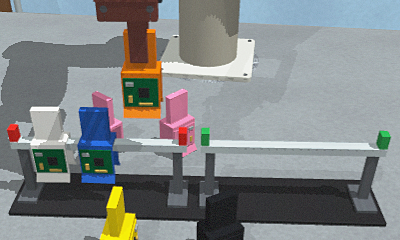

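View pics/side3.png

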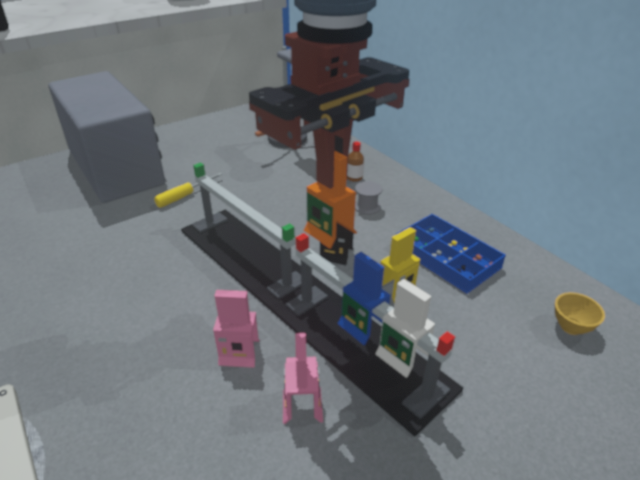

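The carrier hangs straight with its lips about 164 mm up, above the 130 mm stop tops. Now I move 200 mm along the rail.

Emit:
apply_moves --pt "255 0 10 0 0 0 0" --pt "255 0 25 0 0 0 0" --pt "255 0 35 0 0 0 0" --pt "255 0 40 0 0 0 0" --pt "255 0 40 0 0 0 0" --pt "255 0 30 0 0 0 0" --pt "255 0 15 0 0 0 0" --pt "255 0 5 0 0 0 0"

```text
t: 5.45
ee_pos: [497.7, 169.9, 247.1]
orientation: [-0.097, 1.57, 0.097]
ft_force: [0.0, -0.3, -1.8]
width: 11.8
```

Emit:
apply_moves --pt "255 10 0 0 0 0 0" --pt "255 15 0 0 0 0 0" --pt "255 10 0 0 0 0 0" --pt "255 5 0 0 0 0 0" --pt "255 0 0 0 0 0 0" --pt "255 0 0 0 0 0 0" --pt "255 0 0 0 0 0 0" --pt "255 0 0 0 0 0 0"

```text
t: 6.45
ee_pos: [498.3, 169.4, 208.0]
orientation: [-0.096, 1.568, 0.096]
ft_force: [0.0, -0.2, -1.9]
width: 12.1
```

```bash
python3 - <<'E'
from h import *
o=status.get_obs()
print(o['t'],o['ee_pos'],o['orientation'],o['ft_force'],o['width'])
print('rail x at y',513.9-(o['ee_pos'][1]-40)*.1227)
a=get_image('scene')[:,:,::-1];cv2.imwrite('pics/scene4.png',a[100:340,140:540])
b=get_image('side')[:,:,::-1];cv2.imwrite('pics/side4.png',cv2.resize(b[60:300,120:400],None,fx=2.5,fy=2.5))
o=status.get_obs();cv2.imwrite('pics/wrist4.png',get_image('wrist')[:,:,::-1])
E
```

```text
6.45 [498.27381196 169.43586239 207.99865981] [-0.09583352  1.56804279  0.09611396] [ 0.04998598 -0.15788384 -1.88172786] 12.062813079343147
rail x at y 498.0182196844334
```

View pics/scene4.png

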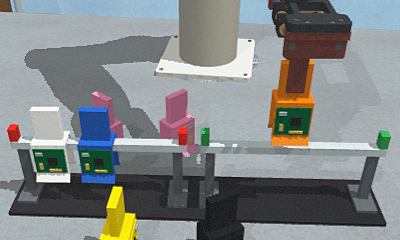

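View pics/side4.png

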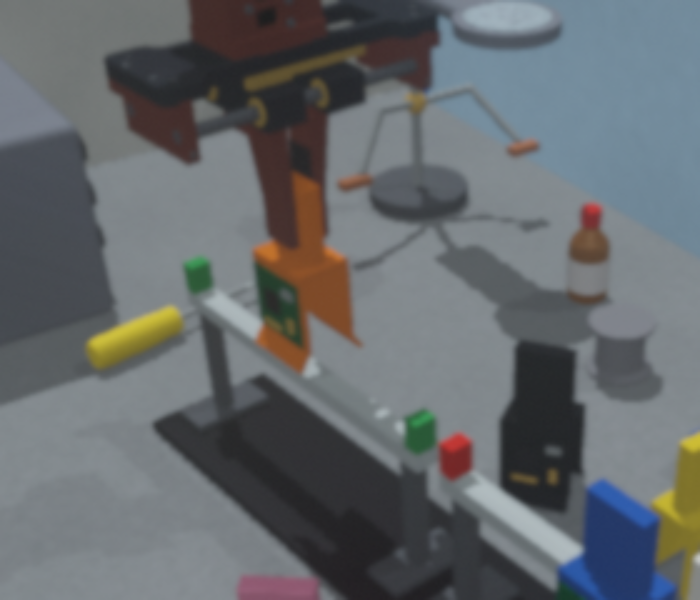

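View pics/wrist4.png

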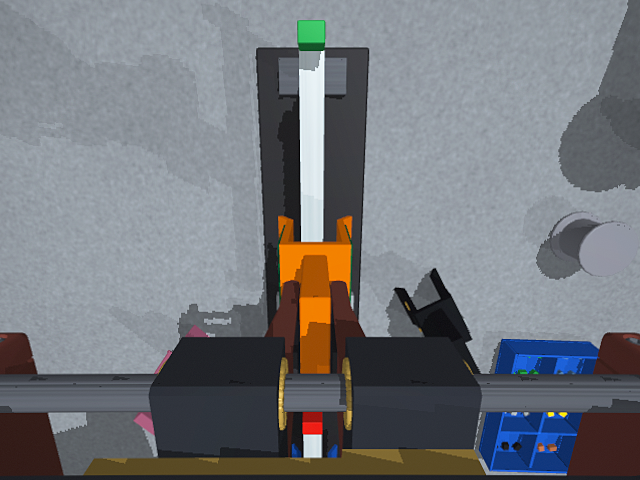

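The carrier is over the green rail, and the rail runs about 1–2 mm left of the carrier's centre (column 312 against 315.5). I lower it with a 1 mm correction.

Emit:
apply_moves --pt "255 5 0 -1 0 0 0" --pt "255 10 0 0 0 0 0" --pt "255 10 0 0 0 0 0" --pt "255 10 0 0 0 0 0" --pt "255 10 0 0 0 0 0" --pt "255 10 0 0 0 0 0" --pt "255 10 0 0 0 0 0" --pt "255 5 0 0 0 0 0"

```text
t: 7.6
ee_pos: [496.9, 169.1, 136.9]
orientation: [-0.096, 1.569, 0.096]
ft_force: [-0.1, -0.8, -1.3]
width: 11.8
```

Emit:
apply_moves --pt "255 1 0 0 0 0 0" --pt "255 1 0 0 0 0 0" --pt "255 1 0 0 0 0 0" --pt "255 1 0 0 0 0 0" --pt "255 0 0 0 0 0 0" --pt "255 0 0 0 0 0 0" --pt "255 0 0 0 0 0 0" --pt "255 0 0 0 0 0 0"

```text
t: 8.6
ee_pos: [497.1, 169.3, 133.7]
orientation: [-0.096, 1.569, 0.096]
ft_force: [0.7, -0.2, -2.4]
width: 11.8
```

```bash
python3 - <<'E'
from h import *
o=status.get_obs()
print(o['t'],o['ee_pos'],o['orientation'],o['ft_force'],o['width'])
a=get_image('scene')[:,:,::-1];cv2.imwrite('pics/scene5.png',cv2.resize(a[170:330,340:540],None,fx=3,fy=3))
b=get_image('side')[:,:,::-1];cv2.imwrite('pics/side5.png',cv2.resize(b[60:300,120:400],None,fx=2.5,fy=2.5))
E
```

```text
8.6 [497.1332188  169.25217861 133.70594424] [-0.09601264  1.56862821  0.09599477] [ 0.72525157 -0.22446648 -2.40978809] 11.833865635851987
```

View pics/scene5.png

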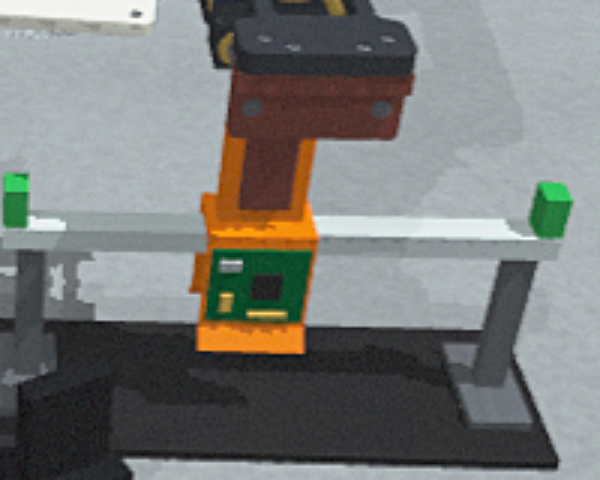

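View pics/side5.png

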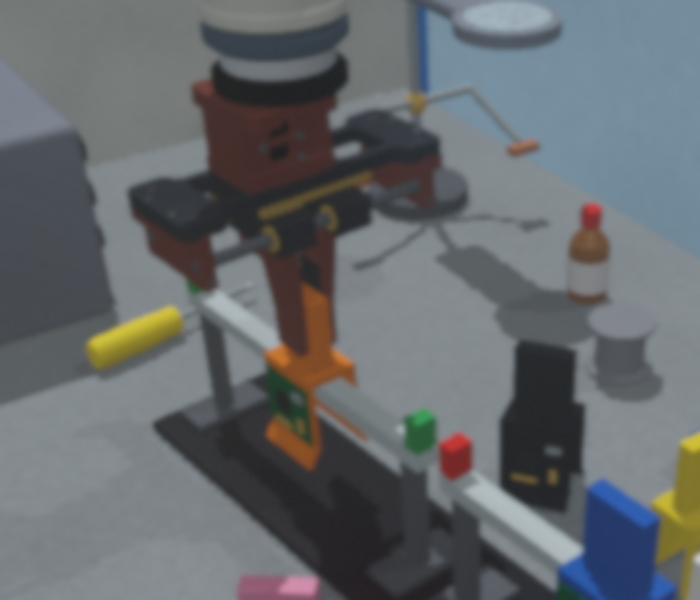

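It straddles the rail, about 1 mm above its seat. I lower it gently to contact.

Emit:
apply_moves --pt "255 0.5 0 0 0 0 0" --pt "255 0.5 0 0 0 0 0" --pt "255 0.5 0 0 0 0 0" --pt "255 0 0 0 0 0 0" --pt "255 0 0 0 0 0 0" --pt "255 0 0 0 0 0 0" --pt "255 0 0 0 0 0 0" --pt "255 0 0 0 0 0 0"

```text
t: 9.7
ee_pos: [497.1, 169.3, 132.6]
orientation: [-0.096, 1.569, 0.096]
ft_force: [-2.0, -0.7, 6.1]
width: 11.6
```

The force reading is +6 N up, so it is seated. I open the jaws and then retreat straight up.

Emit:
apply_moves --pt "200 0 0 0 0 0 0" --pt "120 0 0 0 0 0 0" --pt "0 0 0 0 0 0 0" --pt "0 0 0 0 0 0 0" --pt "0 0 0 0 0 0 0" --pt "0 0 0 0 0 0 0" --pt "0 0 0 0 0 0 0" --pt "0 0 0 0 0 0 0"

```text
t: 10.7
ee_pos: [497.1, 169.2, 132.2]
orientation: [-0.096, 1.569, 0.096]
ft_force: [0.0, -0.4, 0.8]
width: 85.2
```

Emit:
apply_moves --pt "0 -5 0 0 0 0 0" --pt "0 -15 0 0 0 0 0" --pt "0 -20 0 0 0 0 0" --pt "0 -25 0 0 0 0 0" --pt "0 -25 0 0 0 0 0" --pt "0 -20 0 0 0 0 0" --pt "0 -10 0 0 0 0 0" --pt "0 0 0 0 0 0 0"

```text
t: 11.7
ee_pos: [497.5, 169.3, 253.1]
orientation: [-0.096, 1.567, 0.096]
ft_force: [0.4, -0.8, -0.6]
width: 87.7
```

```bash
python3 - <<'E'
from h import *
o=status.get_obs()
print(o['t'],o['ee_pos'],o['ft_force'],o['width'])
a=get_image('scene')[:,:,::-1];cv2.imwrite('pics/scene6.png',cv2.resize(a[170:330,140:540],None,fx=2,fy=2))
b=get_image('side')[:,:,::-1];cv2.imwrite('pics/side6.png',cv2.resize(b[140:380,180:470],None,fx=2.5,fy=2.5))
o=status.get_obs();c=get_image('wrist')[:,:,::-1];cv2.imwrite('pics/wrist6.png',c)
E
```

```text
11.7 [497.45255451 169.33701416 253.12340427] [ 0.3941894  -0.76722854 -0.55518651] 87.72140003644559
```

View pics/scene6.png

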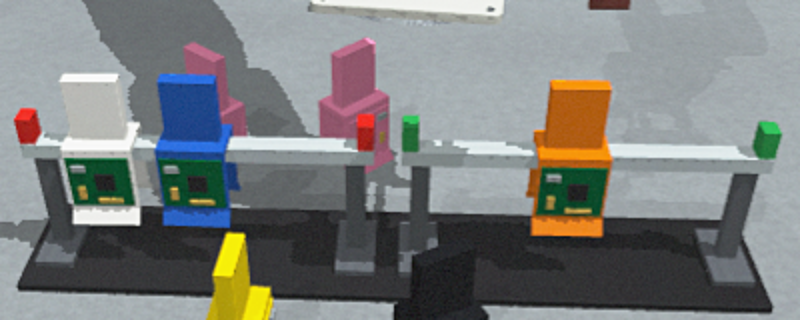

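View pics/side6.png

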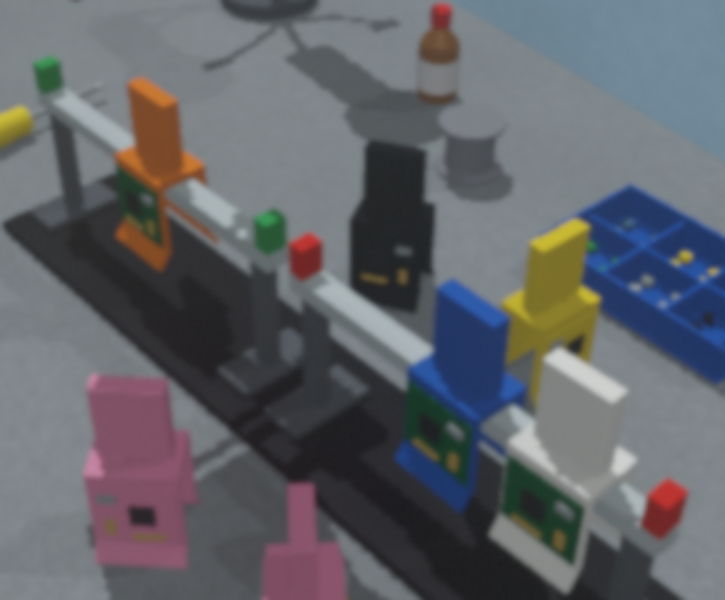

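View pics/wrist6.png

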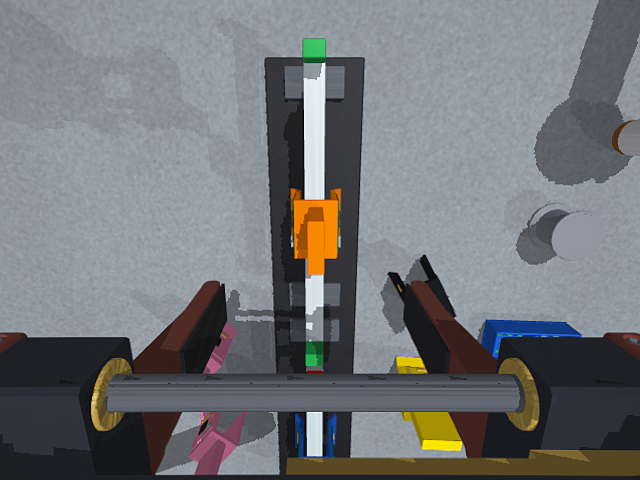

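The orange carrier hangs straight between the green stops, and blue and white sit where they were. One last numeric check before I hand in.

```bash
python3 - <<'E'
from h import *
from workcell import close_job
S=cam('scene');D=cam('side')
x,e=tri([S,D],[(429.5,213.5),(180+153/2.5,140+89/2.5)])
d=(x-[496.5,178.9,108]);print(x.round(1),np.round(e,1),'along',d@[-.122,.9925,0],'across',d@[.9925,.122,0],'tab top above rail',d[2])
a=np.ascontiguousarray(get_image('scene'));b=np.ascontiguousarray(cv2.imread('pics/scene1.png')[:,:,::-1])
for im in (b,a):print([q for q in blobs(im,'blue',150)[0] if 215<q[1][0]<260 and 190<q[1][1]<300])
print('white/blue region diff',np.abs(a[200:290,165:262].astype(int)-b[200:290,165:262]).mean())
print(close_job())
E
```

```text
[500.6 169.3 162.5] [1.9 1.9] along -10.042412143497756 across 2.9119872832915847 tab top above rail 54.51034291054114
[([218, 207, 41, 65, 1377], [236.3, 230.9]), ([222, 273, 33, 11, 315], [238.0, 277.9])]
[([218, 207, 42, 65, 1391], [236.4, 231.0]), ([221, 273, 34, 11, 323], [237.9, 278.0])]
white/blue region diff 19.680908743795342
the job is handed in; nothing more can be done
None
```

The orange carrier now hangs on the green-stopped rail, and the job is handed in after about 12 s of robot time. I gripped it by its tab, lifted it about 116 mm, carried it 200 mm along the line of the rails and lowered it. I opened the jaws only once contact showed it was seated (about +6 N upward), then raised the gripper clear.

**Orange carrier:** by triangulation it sits about 10 mm from the rail's middle along it and about 3 mm across. The two camera rays missed each other by about 2 mm each way. Its tab top is 54.5 mm above the rail, where 55 mm is nominal for a seated carrier. It looked upright and in line with the rail in all three views.

**Blue carrier:** its outline in the scene picture shifted by only about 0.1 pixel from before the grasp.

**White carrier:** I checked it by eye only, and it looked unmoved and upright. The raw picture difference over the blue and white region was not small (mean about 20 grey levels). I put that down to the arm's moving shadow, but I did not test it separately.

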